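Nest the mixing pots without jamming them

TASK

Put the mixing pots away as one upright nest: press the medium pot down into the large pot that is screwed to the bench, then press the small pot down into the medium one. Each takes a light, straight push (about 10 N): enough to feel its shoulder land on the rubber ring inside the other pot and start the ring moving by 2 or 3 millimetres, but stop before the ring is driven down and jams. Let go of everything at the end and leave the tin, the jar and the glue bottle standing where they are.

Things in the scene. Friction and masses are not known exactly. Their poses are not given: they have to be found in the camera images.
- big_mouth (a point): centre of the mouth of the large white plastic tapered pot, at rim height, z up. Screwed to the bench by a 124 mm round foot plate, open at the top, 100 mm high, rim 83 mm across outside (74 mm inside). Inside hangs a black rubber ring (66 mm outside, hole 56 mm, 14 mm high), its top 15 to 31 mm below the rim; that height differs every time and is not given
- mid_centre (a point): centre (half-way up, on the axis) of the medium white plastic tapered pot, loose, upright; z up. 120 mm high, open at the top, foot 47 mm across, rim 68 mm outside, 66 mm just under it; wall 2.7 mm; about 0.1 kg. Inside hangs a black rubber ring (54 mm outside, hole 44 mm, 14 mm high), its top 36 to 52 mm below the rim; that height is not given
- small_centre (a point): centre (half-way up, on the axis) of the small white plastic tapered pot, loose, upright; z up. 130 mm high, open at the top, foot 35 mm across, rim 56 mm outside, 54 mm just under it; wall 2.7 mm; about 0.06 kg
- big_pot_ring (a joint): how far (m) the rubber ring in the large pot has been driven down from its start: 0 untouched. Does not move below about 6 N; then 1.5 N more per mm (7.5 N at 1 mm, 10 N at 2.7 mm, 13 N at 4.7 mm, 15 N at 6 mm, solid at 10 mm); stays where it is left up to about 4 mm, from deeper it creeps back to there. 0.001 to 0.006 is seated, over 0.0065 jammed
- mid_pot_ring (a joint): the same for the rubber ring in the medium pot; the same forces and limits. A push on the small pot also bears on the ring of the large pot below
- big_pot: the large fixed pot; origin on its axis at the bench top, z up
- mid_pot: the medium pot; origin on its axis at the underside of its foot, z up. 36 to 41 mm above the foot the outside steps from 52 to 60 mm across: this shoulder lands on the ring of the large pot when the foot is about 38 mm below the ring's top; the pot then stands 51 to 67 mm out of the large one
- small_pot: the small pot; origin on its axis at the underside of its foot, z up. 36 to 41 mm above the foot the outside steps from 40 to 48 mm across: this shoulder lands on the ring of the medium pot when the foot is about 38 mm below the ring's top; the pot then stands 40 to 56 mm out of the medium one
- wax_tin: bystander: round tin with a domed top, 70 mm across, 62 mm high, loose behind the pots; origin at the centre of its underside
- screw_jar: bystander: clear jar with a grey lid, 60 mm across, 86 mm high, loose behind the pots; origin at the centre of its underside
- glue_bottle: bystander: slim white bottle with an orange tip, 46 mm across, 151 mm high, loose behind the pots; origin at the centre of its underside
Not all that is in view belongs to the job. Leave any blue or yellow look-alike of the big_pot alone.

How it is judged (in metres and radians):
On the way, in this order (a step that is already met when the one before it is completed fails the run):
1. the medium pot is pressed into the large one far enough to move its ring by 1 mm (value of joint big_pot_ring above 0.001 m and horizontal distance between mid_pot and big_pot below 0.006 m and height (world z) of mid_pot below 0.055 m), for 0.2 s.
2. the small pot is pressed into the medium one far enough to move its ring by 1 mm (value of joint mid_pot_ring above 0.001 m and horizontal distance between small_pot and mid_pot below 0.006 m and z of small_pot in the frame of mid_pot below 0.055 m), for 0.2 s.
At the end, for the whole second after the job is handed in: Medium pot in the large (axes within 6 mm, foot under 55 mm above its base), small pot in the medium (axes within 8 mm, foot under 55 mm above the other's foot), both within 5 degrees of upright, at rest; each rubber ring driven down 1 to 6 mm (value of joint big_pot_ring between 0.001 and 0.006 m and value of joint mid_pot_ring between 0.001 and 0.006 m and horizontal distance between mid_pot and big_pot below 0.006 m and angle between each of mid_pot, small_pot's own z axis and vertical below 0.09 rad and z of mid_pot in the frame of big_pot below 0.055 m and horizontal distance between small_pot and mid_pot below 0.008 m and z of small_pot in the frame of mid_pot below 0.055 m and linear speed of each of small_pot, mid_pot below 0.02 m/s); the robot touches nothing.
It fails at once if the ring of the large pot is jammed (driven down over 6.5 mm) (value of joint big_pot_ring above 0.0065 m).
It fails at once if the ring of the medium pot is jammed (driven down over 6.5 mm) (value of joint mid_pot_ring above 0.0065 m).
It fails at once if the tin is moved over 25 mm (distance of wax_tin from where it was at the start of the episode above 0.025 m).
It fails at once if the jar is moved over 25 mm (distance of screw_jar from where it was at the start of the episode above 0.025 m).
It fails at once if the glue bottle is moved over 25 mm (distance of glue_bottle from where it was at the start of the episode above 0.025 m).
It also fails if it takes over 67 s, if anything falls off the work surface, if the arm or the gripper's body presses on something with over 40 N, if the wrist force passes 120 N, or if a joint passes its speed limit or range.

ROBOT

A 7-joint arm with a two-finger parallel gripper is mounted at the origin on a cart in front of the work surface, level with it; the furniture and walls round the work are solid. World frame = base frame: x ahead of the robot, y to its left, z up, the work surface at z = 0. Lengths are in mm, angles in rad, forces in N, time in s.
With the tool pointing down it reaches from about 400 to 875 mm from the base axis. Payload 4.4 kg.
Tool frame: the origin (TCP) lies on the centre line of the jaws, within the pads' length; the fingertips stand 11 mm ahead of it and the grasp point (between the pads) lies 8 mm behind it (ctrl.tips_ahead is the distance from the TCP to the fingertips, in mm); z points along the fingers, y is the line along which they close (so a half turn about z gives the same grasp; the last joint's range is limited). The gripper opens to 85 mm and grips with 20 to 120 N. Pads are 22 mm wide; open, the fingers measure 114 mm over their backs; the gripper's body (76 mm by 85 mm) begins 54 mm behind the grasp point. The pads swing forward as they close: fully open they stand 13 mm farther back than shut.
Start: joints at [-1.261, 0.628, 0.038, 1.517, -0.027, 0.996, -0.02], TCP at [238.538, 604.663, 217.313] pointing down, gripper open.
Joint ranges: [-3.06, 3.06], [-0.37, 2.12], [-1.25, 1.32], [0.18, 2.47], [-1.1, 4.24], [0.23, 1.98], [-2.94, 2.94]. Speed limits (rad/s): [2.57, 2.57, 3.14, 3.14, 3.14, 3.14, 3.14].

INTERFACE

Orientations are given as [roll, pitch, yaw] about the fixed x, y, z axes, in that order (R = Rz(yaw) Ry(pitch) Rx(roll)).
In Python, from cell import ctrl, eyes, job gives the robot as it stands. The module is installed in compiled form; this text tells all that it offers.
- The arm moves only by the tool carry_out, never from a script. Its argument "moves" is a list of rows, each an object of numbers: "tx", "ty", "tz": the shift along the tool's x, y, z as a fraction of full scale; "twist": the turn about the tool's z as a fraction of full scale; "fingers": the opening, from 0 (shut) to 1 (fully open). In form: [{"tx": .., "ty": .., "tz": .., "twist": .., "fingers": ..}, ...]. A call has 1 to 12 rows; each row shifts and turns the commanded pose from where the row before left it, along the tool's axes as they then stand; what a row does not reach is not made up. Full scale, the value 1, is 0.3 m for a shift and pi rad for a turn. A row lasts 1/8 s, in which the tool goes at most 62.5 mm and 10.7 degrees, less where a joint would pass 70% of its speed; a pose out of reach is approached as far as the arm can. A call with a number of a shift or a turn outside -1 to 1 is refused whole. A call with a gripper value outside its range is refused whole. The fingers move at their own pace and stop on an object; the grip force is fixed at half the most. Time passes only in rows, so rows that do not move let the fingers close. It gives the time, the measured TCP pose, the force, the opening and the grip force at its end, in the units of the state.
- ctrl.read_state(): the state, without advancing time (a new reading comes with each control period).
- eyes.get_image(name): name is "scene" or "side" or "wrist"; returns a dict with "color" (480x640x3 uint8, blue, green, red), "fovy" (degrees; the focal length in pixels is half the picture's height over the tangent of half this angle, whatever the lens; pixels are square), "cx", "cy" (the principal point, pixels), "world_from_camera" (4x4, takes a point from camera to world coordinates). Camera axes: x right, y up, looking along -z (the intrinsics and any distortion apply to the point x, -y, -z); pixel columns grow to the right and rows downward; lengths in mm; the calibration is good to about 2 mm. A picture is of the moment at which its call begins. There is no depth.
- job.finish_job(): hands the job in; it is judged then, once.
The state is a dict: "clock": time; "qpos": joint angles; "qd": joint speeds; "tau": joint torques, N m; "eef_pos": TCP position; "tool_rot": TCP orientation; "force": force on the tool from outside, world axes, zero at the start; "torque": the same for the moment, N m; "width": finger opening in mm; "gripper_force": force on a finger pad.
Only numpy, scipy, OpenCV 4.12 (cv2) and the standard library are available. Lean on these libraries where they do the work, as an engineer would, in place of code of your own. Each camera call takes 0.05 s, during which the arm holds its last target. There are 200 camera calls.

## Working session

There is one attempt and no reset: what is moved stays moved. The work goes in short steps, Python scripts to look and compute and a tool call to move; the robot and the scene stay as the last step left them, time stands still between calls to the robot, and variables do not carry over. Pictures are saved under pics/ and viewed, at most 10 in all, crops included, and the job is handed in when it is done.

Besides the shell and the picture viewer there is one more tool, called after "Emit:" as name(argument=value, ...), one argument or row to a line, values as JSON. carry_out: Moves the arm, as the interface text tells. Its arguments: {"type":"object","properties":{"moves":{"type":"array","items":{"type":"object","properties":{"tx":{"type":"number","minimum":-1,"maximum":1},"ty":{"type":"number","minimum":-1,"maximum":1},"tz":{"type":"number","minimum":-1,"maximum":1},"twist":{"type":"number","minimum":-1,"maximum":1},"fingers":{"type":"number"}}}}},"required":["moves"]}

```bash
mkdir -p pics && python3 - <<'E'
from cell import ctrl,eyes
import cv2,numpy as np
s=ctrl.read_state();print({k:np.round(v,3) for k,v in s.items()}, ctrl.tips_ahead)
a=[]
for n in("scene","side"):
    i=eyes.get_image(n);cv2.imwrite(f"pics/{n}0.png",i["color"]);print(n,i["fovy"],i["cx"],i["cy"],np.round(i["world_from_camera"],3).tolist(),[k for k in i])
E
```

```text
{'clock': np.float64(0.0), 'qpos': array([-1.261,  0.629,  0.038,  1.518, -0.027,  0.996, -0.02 ]), 'qd': array([ 0.001,  0.001, -0.001, -0.   ,  0.   ,  0.   , -0.001]), 'tau': array([ 0.0000e+00, -5.6341e+01,  1.2260e+00, -1.9344e+01,  1.1000e-02,
        1.1000e-02,  0.0000e+00]), 'eef_pos': array([238.272, 604.021, 216.354]), 'tool_rot': array([-3.14 ,  0.   ,  2.766]), 'force': array([ 0.08 ,  0.861, -0.478]), 'torque': array([-0.005, -0.007,  0.058]), 'gripper_force': np.float64(0.0), 'width': np.float64(85.318)} 11.0
scene 42.23198851228182 329.37281232442905 233.4125036034512 [[0.873, 0.195, -0.447, 4.557], [-0.487, 0.35, -0.8, -939.065], [0.0, 0.916, 0.4, 614.282], [0.0, 0.0, 0.0, 1.0]] ['color', 'fovy', 'cx', 'cy', 'world_from_camera']
side 43.285123445239016 326.5915305316984 240.8272623060538 [[0.88, 0.274, -0.389, 19.369], [-0.476, 0.522, -0.708, -908.817], [0.009, 0.808, 0.59, 901.917], [0.0, 0.0, 0.0, 1.0]] ['color', 'fovy', 'cx', 'cy', 'world_from_camera']
```

View pics/scene0.png

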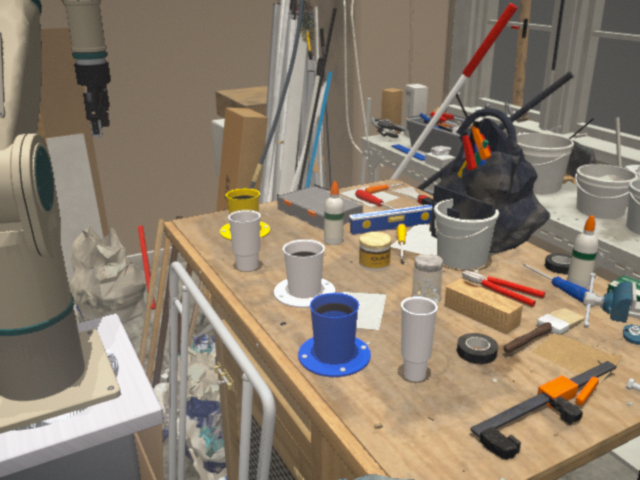

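View pics/side0.png

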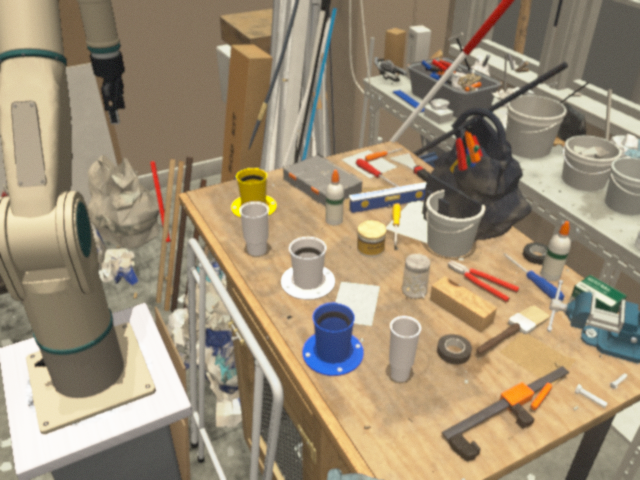

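The scene view shows three white pots: a loose one at (244,240), the flanged one at (304,272) and a loose one at (418,338). The flanged one is the large pot, while the blue (335,330) and yellow (243,205) pots are look-alikes. I'll tell medium from small by the rim sizes.

```bash
cat > h.py <<'E'
from cell import ctrl,eyes,job
import cv2,numpy as np
def proj(i,p):
    T=np.linalg.inv(i["world_from_camera"]);c=T[:3,:3]@np.asarray(p,float)+T[:3,3]
    f=240/np.tan(np.radians(i["fovy"]/2));return np.array([i["cx"]+f*c[0]/-c[2],i["cy"]-f*c[1]/-c[2]])
def ray(i,u,v):
    f=240/np.tan(np.radians(i["fovy"]/2));T=np.array(i["world_from_camera"])
    return T[:3,3],T[:3,:3]@np.array([(u-i["cx"])/f,-(v-i["cy"])/f,-1])
def onz(i,u,v,z):
    o,d=ray(i,u,v);return o+d*(z-o[2])/d[2]
E
python3 - <<'E'
from h import *
seeds={"scene":{"L":(246,252),"B":(304,282),"R":(418,340)},"side":{"L":(256,235),"B":(308,270),"R":(403,350)}}
for n in seeds:
    i=eyes.get_image(n);im=i["color"];hsv=cv2.cvtColor(im,cv2.COLOR_BGR2HSV)
    m=((hsv[...,1]<50)&(hsv[...,2]>95)).astype(np.uint8)
    for k,s in seeds[n].items():
        _,lab,st,_=cv2.connectedComponentsWithStats(m,connectivity=4)
        l=lab[s[1],s[0]];x,y,w,h,a=st[l];print(n,k,im[s[1],s[0]],(x,y,w,h,a))
        if l:
            for yy in range(y,y+h,6):
                c=np.where(lab[yy]==l)[0];print((yy,c.min(),c.max()),end=" ")
            print()
    c=im[195:395,220:450];cv2.imwrite(f"pics/{n}c.png",cv2.resize(c,None,fx=3.4,fy=3,interpolation=cv2.INTER_CUBIC)) if n=="scene" else 0
E
```

```text
scene L [154 161 169] (np.int32(228), np.int32(211), np.int32(33), np.int32(60), np.int32(1553))
(211, np.int64(238), np.int64(254)) (217, np.int64(228), np.int64(260)) (223, np.int64(231), np.int64(258)) (229, np.int64(231), np.int64(258)) (235, np.int64(232), np.int64(258)) (241, np.int64(232), np.int64(259)) (247, np.int64(232), np.int64(259)) (253, np.int64(235), np.int64(257)) (259, np.int64(236), np.int64(257)) (265, np.int64(237), np.int64(257)) 
scene B [154 161 169] (np.int32(273), np.int32(239), np.int32(64), np.int32(70), np.int32(2683))
(239, np.int64(296), np.int64(312)) (245, np.int64(283), np.int64(323)) (251, np.int64(283), np.int64(323)) (257, np.int64(285), np.int64(322)) (263, np.int64(285), np.int64(321)) (269, np.int64(286), np.int64(321)) (275, np.int64(287), np.int64(321)) (281, np.int64(281), np.int64(329)) (287, np.int64(275), np.int64(334)) (293, np.int64(274), np.int64(324)) (299, np.int64(277), np.int64(311)) (305, np.int64(288), np.int64(308)) 
scene R [156 162 168] (np.int32(259), np.int32(6), np.int32(241), np.int32(376), np.int32(16641))
(6, np.int64(3
[... 2943 characters left out ...]
.int64(292), np.int64(325)) (273, np.int64(283), np.int64(332)) (279, np.int64(281), np.int64(334)) (285, np.int64(281), np.int64(334)) (291, np.int64(285), np.int64(330)) (297, np.int64(295), np.int64(320)) 
side R [145 160 172] (np.int32(390), np.int32(316), np.int32(32), np.int32(66), np.int32(1529))
(316, np.int64(398), np.int64(409)) (322, np.int64(390), np.int64(418)) (328, np.int64(390), np.int64(421)) (334, np.int64(391), np.int64(418)) (340, np.int64(391), np.int64(417)) (346, np.int64(391), np.int64(415)) (352, np.int64(390), np.int64(414)) (358, np.int64(390), np.int64(413)) (364, np.int64(391), np.int64(411)) (370, np.int64(392), np.int64(409)) (376, np.int64(392), np.int64(407))
```

View pics/scenec.png

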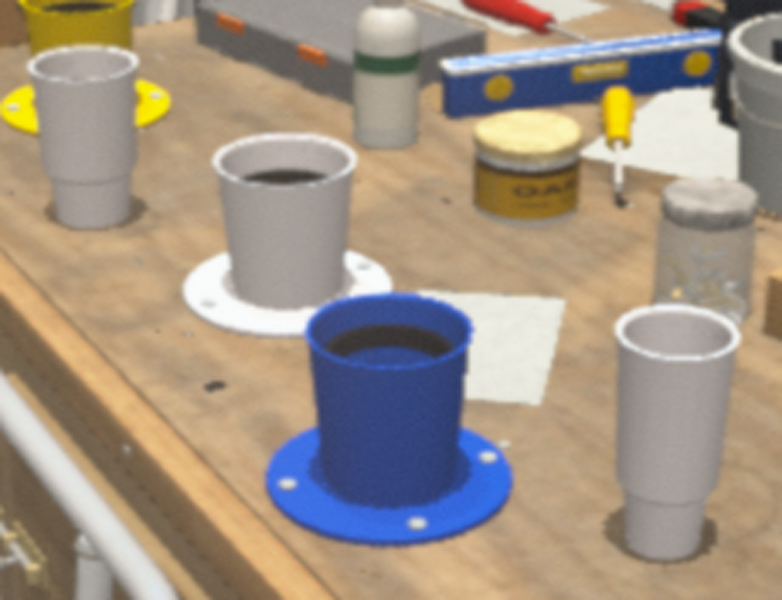

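Crop: the left loose pot at (244,240) has its step high off the foot and a wide rim. The right one at (419,340) is slimmer and taller. Left should be medium and right small; I'll check this with rim widths.

```bash
python3 - <<'E'
from h import *
I={n:eyes.get_image(n) for n in("scene","side")}
D={"L":((228.5,260.6,217),120,68),"B":((282.6,325,247.8),100,83),"R":((400.6,437.6,305.7),130,56)}
for k,((a,b,v),z,d) in D.items():
    for zz in(z,):
        i=I["scene"];p=onz(i,(a+b)/2,v,zz);o,_=ray(i,0,0);f=240/np.tan(np.radians(i["fovy"]/2))
        dep=-(np.linalg.inv(i["world_from_camera"])@np.r_[p,1])[2]
        print(k,p.round(1),"width mm",round((b-a)*dep/f,1),"should",d,"foot px",proj(i,[p[0],p[1],0]).round(1),"side rim px",proj(I["side"],p).round(1),"foot",proj(I["side"],[p[0],p[1],0]).round(1), "reach",np.hypot(*p[:2]).round())
i=I["scene"]
for n,px,z in(("tin",(375,238),60),("jar",(428,259),86),("bot",(333,240),0)):print(n,onz(i,*px,z).round())
im=I["side"]["color"];cv2.imwrite("pics/sidec.png",cv2.resize(im[190:390,225:435],None,fx=3,fy=3,interpolation=cv2.INTER_CUBIC))
E
```

```text
L [441.6 211.2 120. ] width mm 67.8 should 68 foot px [247.5 267.8] side rim px [254.7 211.4] foot [257.6 252.1] reach 490.0
B [500.1  51.1 100. ] width mm 83.2 should 83 foot px [304.6 292.6] side rim px [308.  247.5] foot [308.3 282.1] reach 503.0
R [ 530.1 -281.   130. ] width mm 56.9 should 56 foot px [414.4 375.5] side rim px [405.5 326.6] foot [399.8 375.1] reach 600.0
tin [698.  98.  60.]
jar [701. -85.  86.]
bot [678. 249.   0.]
```

View pics/sidec.png

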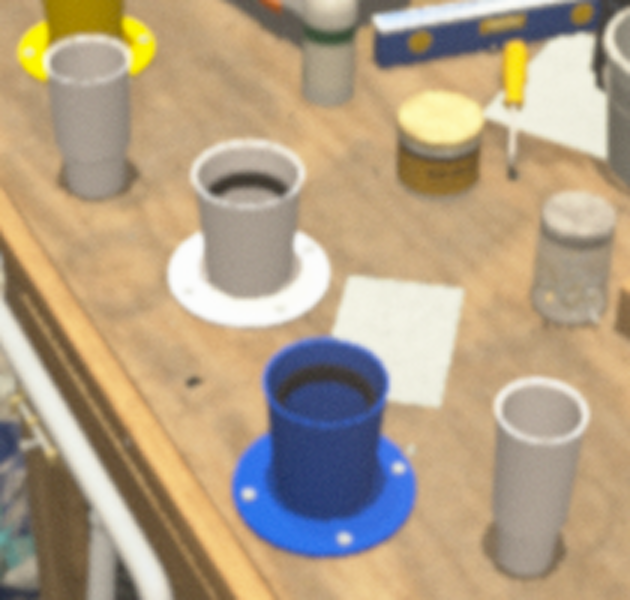

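Rim widths are 67.8, 83.2 and 56.9 mm, against 68, 83 and 56 given. The side view confirms the positions to about 1 px. The medium pot is on the left at (442,211), the large pot at (500,51), and the small pot on the right at (530,-281). I'll move above the medium pot.

Emit:
carry_out(
  moves=[
    {"tx": -0.046, "ty": -0.04, "tz": -0.01, "fingers": 1},
    {"tx": -0.1, "ty": -0.088, "tz": -0.01, "fingers": 1},
    {"tx": -0.1, "ty": -0.088, "tz": -0.01, "fingers": 1},
    {"tx": -0.1, "ty": -0.088, "tz": -0.01, "fingers": 1},
    {"tx": -0.1, "ty": -0.088, "tz": -0.01, "fingers": 1},
    {"tx": -0.1, "ty": -0.088, "tz": -0.01, "fingers": 1},
    {"tx": -0.1, "ty": -0.088, "tz": -0.01, "fingers": 1},
    {"tx": -0.1, "ty": -0.088, "tz": -0.01, "fingers": 1},
    {"tx": -0.1, "ty": -0.088, "tz": -0.01, "fingers": 1},
    {"tx": -0.1, "ty": -0.088, "tz": -0.01, "fingers": 1},
    {"tx": -0.1, "ty": -0.088, "tz": -0.01, "fingers": 1},
    {"tx": -0.064, "ty": -0.05, "fingers": 1},
  ],
)

```text
validation failed for argument at $.mo...
```

```bash
cat >> h.py <<'E'
def go(p):
    s=ctrl.read_state();y=s["tool_rot"][2];d=np.asarray(p)-s["eef_pos"]
    print("at",s["eef_pos"].round(1),"rot",s["tool_rot"].round(3),"t",s["clock"],"F",s["force"].round(1),"w",s["width"],"units tx,ty,tz:",np.round([(np.cos(y)*d[0]+np.sin(y)*d[1])/300,(np.sin(y)*d[0]-np.cos(y)*d[1])/300,-d[2]/300],4))
E
python3 - <<'E'
from h import *
go([441.6,211.2,240])
i=eyes.get_image("wrist");cv2.imwrite("pics/w1.png",i["color"]);print(i["fovy"],np.round(i["world_from_camera"],3).tolist())
print(proj(i,[441.6,211.2,120]),proj(i,[441.6,211.2,0]))
E
```

```text
at [238.5 604.5 217. ] rot [-3.141 -0.     2.766] t 0.3 F [ 0.6 -0.1  0.3] w 85.13525351133593 units tx,ty,tz: [-1.1111 -0.9708 -0.0767]
66.03355146694956 [[0.367, -0.896, -0.252, 174.318], [0.93, 0.353, 0.101, 627.814], [-0.001, -0.271, 0.963, 373.753], [0.0, 0.0, 0.0, 1.0]]
[ 18.11205785 572.41146689] [ 92.63852506 465.05210729]
```

View pics/w1.png

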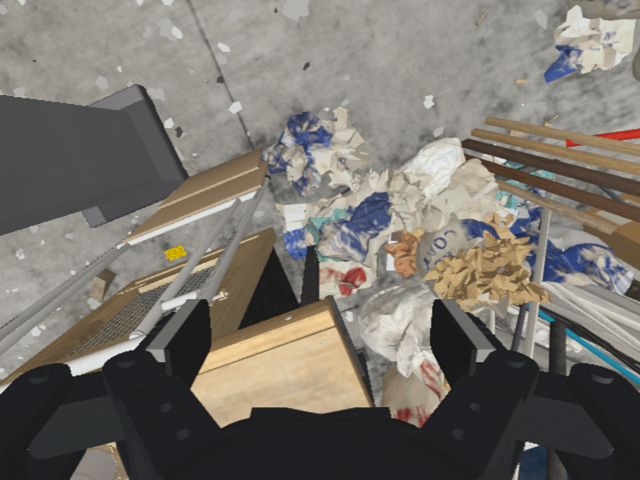

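The move was refused, so the wrist view only shows the floor off the bench edge, with the fingers at (185,335) and (460,335). I'll retry with complete rows.

Emit:
carry_out(
  moves=[
    {"tx": -0.05, "ty": -0.04, "tz": -0.01, "twist": 0, "fingers": 1},
    {"tx": -0.1, "ty": -0.088, "tz": -0.01, "twist": 0, "fingers": 1},
    {"tx": -0.1, "ty": -0.088, "tz": -0.01, "twist": 0, "fingers": 1},
    {"tx": -0.1, "ty": -0.088, "tz": -0.01, "twist": 0, "fingers": 1},
    {"tx": -0.1, "ty": -0.088, "tz": -0.01, "twist": 0, "fingers": 1},
    {"tx": -0.1, "ty": -0.088, "tz": -0.01, "twist": 0, "fingers": 1},
  ],
)

```text
clock: 1.1
eef_pos: [340.3, 407.4, 235.8]
tool_rot: [3.142, 0.001, 2.764]
force: [0.8, -0.4, -0.2]
width: 85.3
gripper_force: 0.0
```

Emit:
carry_out(
  moves=[
    {"tx": -0.1, "ty": -0.088, "tz": 0, "twist": 0, "fingers": 1},
    {"tx": -0.1, "ty": -0.088, "tz": 0, "twist": 0, "fingers": 1},
    {"tx": -0.1, "ty": -0.088, "tz": 0, "twist": 0, "fingers": 1},
    {"tx": -0.1, "ty": -0.088, "tz": 0, "twist": 0, "fingers": 1},
    {"tx": -0.1, "ty": -0.088, "tz": 0, "twist": 0, "fingers": 1},
    {"tx": -0.06, "ty": -0.05, "tz": 0, "twist": 0, "fingers": 1},
    {"tx": 0, "ty": 0, "tz": 0, "twist": 0, "fingers": 1},
  ],
)

```text
clock: 1.98
eef_pos: [442.2, 208.7, 235.7]
tool_rot: [-3.141, 0.001, 2.76]
force: [-0.9, 0.4, 0.0]
width: 85.4
gripper_force: 0.0
```

```bash
python3 - <<'E'
from h import *
go([441.6,211.2,240])
i=eyes.get_image("wrist");cv2.imwrite("pics/w2.png",i["color"]);print(np.round(i["world_from_camera"],3).tolist())
print(proj(i,[441.6,211.2,120]),proj(i,[441.6,211.2,0]),proj(i,[500.1,51.1,100]))
E
```

```text
at [442.2 208.7 235.7] rot [-3.141e+00  1.000e-03  2.760e+00] t 1.975 F [-0.9  0.4  0. ] w 85.39644970717869 units tx,ty,tz: [ 0.005   0.007  -0.0144]
[[0.372, -0.893, -0.252, 378.073], [0.928, 0.358, 0.102, 232.396], [-0.001, -0.272, 0.962, 392.37], [0.0, 0.0, 0.0, 1.0]]
[325.8526461  227.69369412] [324.33894949 200.982805  ] [183.33773409 345.9159413 ]
```

View pics/w2.png

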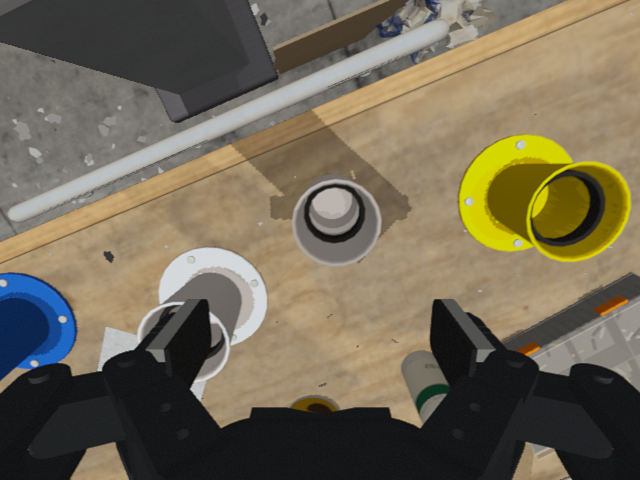

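The wrist view shows the medium pot's rim centred at about (337,221), with its black ring inside. The large mouth is at about (183,342), partly behind the left finger. I'll fit the medium rim and convert it.

```bash
python3 - <<'E'
from h import *
i=eyes.get_image("wrist");im=i["color"];hsv=cv2.cvtColor(im,cv2.COLOR_BGR2HSV)
m=((hsv[...,1]<45)).astype(np.uint8)[165:275,280:400]*255
m=cv2.morphologyEx(m,cv2.MORPH_OPEN,np.ones((3,3)))
c=max(cv2.findContours(m,cv2.RETR_EXTERNAL,cv2.CHAIN_APPROX_NONE)[0],key=cv2.contourArea)
h=cv2.convexHull(c);e=cv2.fitEllipse(h);print(e, cv2.boundingRect(c))
u,v=e[0][0]+280,e[0][1]+165;print(u,v);p=onz(i,u,v,120);print(p);go([p[0],p[1],89])
print("big",onz(i,183,342,100))
E
```

```text
((53.61701583862305, 57.81906509399414), (88.35458374023438, 91.68062591552734), 169.30264282226562) (10, 11, 89, 93)
333.61701583862305 222.81906509399414
[439.38154244 220.07307851 120.        ]
at [441.  211.8 235.5] rot [ 3.141 -0.     2.765] t 2.075 F [-0.9  0.3  0.1] w 85.65052205647174 units tx,ty,tz: [0.0152 0.0237 0.4884]
big [495.94266414  55.02221441 100.        ]
```

Emit:
carry_out(
  moves=[
    {"tx": 0.015, "ty": 0.02, "tz": 0.05, "twist": 0, "fingers": 1},
    {"tx": 0, "ty": 0, "tz": 0.1, "twist": 0, "fingers": 1},
    {"tx": 0, "ty": 0, "tz": 0.1, "twist": 0, "fingers": 1},
    {"tx": 0, "ty": 0, "tz": 0, "twist": 0, "fingers": 1},
    {"tx": 0, "ty": 0, "tz": 0, "twist": 0, "fingers": 1},
  ],
)

```text
clock: 2.7
eef_pos: [439.5, 219.9, 160.6]
tool_rot: [3.141, 0.0, 2.767]
force: [0.3, -0.1, -0.2]
width: 85.4
gripper_force: 0.0
```

```bash
python3 - <<'E'
from h import *
go([439.4,220,89])
i=eyes.get_image("wrist");cv2.imwrite("pics/w3.png",i["color"])
print(proj(i,[439.4,220,120]))
E
```

```text
at [439.5 219.9 160.6] rot [3.141 0.    2.767] t 2.7 F [ 0.3 -0.1 -0.2] w 85.40265451782504 units tx,ty,tz: [2.000e-04 1.000e-04 2.386e-01]
[323.88600423 262.0452861 ]
```

View pics/w3.png

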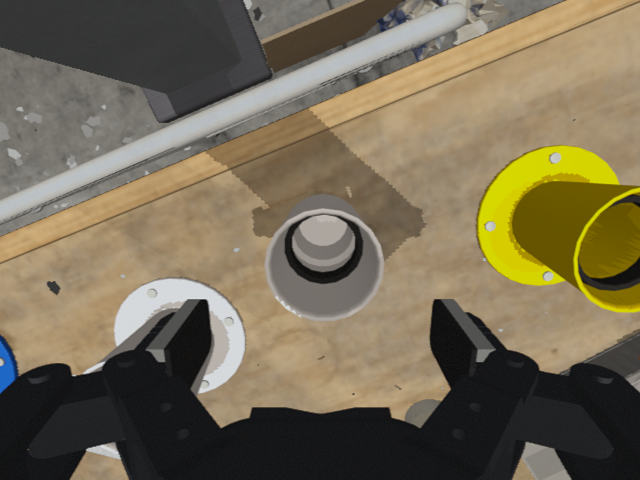

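The rim is at (324.5,264), within 2 px of the prediction, so the aim is good. Now descend and grip.

Emit:
carry_out(
  moves=[
    {"tx": 0, "ty": 0, "tz": 0.08, "twist": 0, "fingers": 1},
    {"tx": 0, "ty": 0, "tz": 0.08, "twist": 0, "fingers": 1},
    {"tx": 0, "ty": 0, "tz": 0.075, "twist": 0, "fingers": 1},
    {"tx": 0, "ty": 0, "tz": 0, "twist": 0, "fingers": 1},
    {"tx": 0, "ty": 0, "tz": 0, "twist": 0, "fingers": 0},
    {"tx": 0, "ty": 0, "tz": 0, "twist": 0, "fingers": 0},
    {"tx": 0, "ty": 0, "tz": 0, "twist": 0, "fingers": 0},
    {"tx": 0, "ty": 0, "tz": 0, "twist": 0, "fingers": 0},
    {"tx": 0, "ty": 0, "tz": 0, "twist": 0, "fingers": 0},
    {"tx": 0, "ty": 0, "tz": 0, "twist": 0, "fingers": 0},
  ],
)

```text
clock: 4.0
eef_pos: [440.9, 219.6, 92.2]
tool_rot: [3.139, 0.003, 2.766]
force: [-0.5, -1.6, 10.5]
width: 63.9
gripper_force: 63.1
```

Emit:
carry_out(
  moves=[
    {"tx": 0, "ty": 0, "tz": -0.03, "twist": 0, "fingers": 0},
    {"tx": 0, "ty": 0, "tz": -0.1, "twist": 0, "fingers": 0},
    {"tx": 0, "ty": 0, "tz": -0.1, "twist": 0, "fingers": 0},
    {"tx": 0, "ty": 0, "tz": -0.1, "twist": 0, "fingers": 0},
    {"tx": 0, "ty": 0, "tz": -0.1, "twist": 0, "fingers": 0},
    {"tx": -0.07, "ty": -0.04, "tz": -0.02, "twist": 0, "fingers": 0},
    {"tx": -0.14, "ty": -0.09, "tz": 0, "twist": 0, "fingers": 0},
    {"tx": -0.14, "ty": -0.09, "tz": 0, "twist": 0, "fingers": 0},
    {"tx": -0.14, "ty": -0.09, "tz": 0, "twist": 0, "fingers": 0},
    {"tx": -0.13, "ty": -0.08, "tz": 0, "twist": 0, "fingers": 0},
    {"tx": -0.06, "ty": -0.02, "tz": 0, "twist": 0, "fingers": 0},
    {"tx": 0, "ty": 0, "tz": 0, "twist": 0, "fingers": 0},
  ],
)

```text
clock: 5.5
eef_pos: [584.8, 28.2, 225.5]
tool_rot: [3.142, 0.001, 2.763]
force: [-0.4, 1.0, -0.6]
width: 64.2
gripper_force: 66.2
```

Emit:
carry_out(
  moves=[
    {"tx": 0, "ty": 0, "tz": 0, "twist": 0, "fingers": 0},
    {"tx": 0, "ty": 0, "tz": 0, "twist": 0, "fingers": 0},
  ],
)

```text
clock: 5.75
eef_pos: [583.3, 31.2, 225.1]
tool_rot: [3.141, -0.001, 2.768]
force: [-0.1, 0.1, 0.0]
width: 63.5
gripper_force: 66.2
```

```bash
python3 - <<'E'
from h import *
go([497,53,222])
i=eyes.get_image("wrist");cv2.imwrite("pics/w4.png",i["color"])
print(proj(i,[497,53,100]),proj(i,[500,51,100]))
E
```

```text
at [583.3  31.2 225.1] rot [ 3.141e+00 -1.000e-03  2.768e+00] t 5.75 F [-0.1  0.1  0. ] w 63.526517297901584 units tx,ty,tz: [ 0.2945 -0.0374  0.0103]
[307.45901572 107.63120387] [306.4434629  112.79958824]
```

View pics/w4.png

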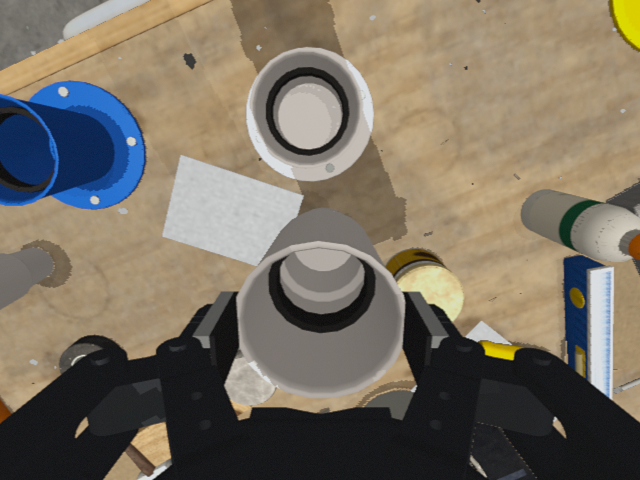

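The wrist view shows the large mouth centred at about (305,107), close to the prediction of (307,108). The held pot is upright, with its rim centred at about (321,320). Next I'll refine both centres.

```bash
python3 - <<'E'
from h import *
s=ctrl.read_state();i=eyes.get_image("wrist");g=cv2.cvtColor(i["color"],cv2.COLOR_BGR2GRAY)
print("row107",[(x,int(g[107,x])) for x in list(range(242,258,2))+list(range(352,380,2))])
print("col305",[(y,int(g[y,305])) for y in list(range(40,60,2))+list(range(156,186,2))])
# inner wall + ring + floor = darker than bright rim: flood between
m=cv2.inRange(g,0,185);x0,y0=240,40;sub=m[y0:190,x0:380].copy()
n,lab,st,_=cv2.connectedComponentsWithStats(sub);print(st[1:][st[1:,4]>300])
l=lab[70-0,255+3-x0] if lab[70,18] else 0
ys,xs=np.where(lab==lab[107-y0,256-x0]);h=cv2.convexHull(np.c_[xs,ys].astype(np.int32));e=cv2.fitEllipse(h);print("inner",lab[107-y0,256-x0],e[0][0]+x0,e[0][1]+y0,e[1])
print("held axis",onz(i,321,320,s["eef_pos"][2]+27.8)-s["eef_pos"],"big",onz(i,305.5,107,100))
E
```

```text
row107 [(242, 164), (244, 163), (246, 193), (248, 221), (250, 190), (252, 176), (254, 139), (256, 118), (352, 106), (354, 106), (356, 105), (358, 123), (360, 173), (362, 195), (364, 221), (366, 221), (368, 221), (370, 221), (372, 210), (374, 160), (376, 157), (378, 155)]
col305 [(40, 101), (42, 100), (44, 98), (46, 114), (48, 189), (50, 176), (52, 132), (54, 115), (56, 107), (58, 108), (156, 124), (158, 121), (160, 121), (162, 129), (164, 163), (166, 189), (168, 180), (170, 188), (172, 188), (174, 188), (176, 188), (178, 188), (180, 158), (182, 107), (184, 108)]
[[    0     0   140   150 15238]]
inner 1 320.27149200439453 111.33119201660156 (164.22264099121094, 277.09820556640625)
held axis [-0.65200127 -1.57059391 27.8       ] big [496.25884096  51.64558927 100.        ]
```

Emit:
carry_out(
  moves=[
    {"tx": 0.06, "ty": -0.007, "tz": 0, "twist": 0, "fingers": 0},
    {"tx": 0.1, "ty": -0.013, "tz": 0, "twist": 0, "fingers": 0},
    {"tx": 0.09, "ty": -0.012, "tz": 0, "twist": 0, "fingers": 0},
    {"tx": 0.044, "ty": -0.005, "tz": 0, "twist": 0, "fingers": 0},
    {"tx": 0, "ty": 0, "tz": 0, "twist": 0, "fingers": 0},
    {"tx": 0, "ty": 0, "tz": 0, "twist": 0, "fingers": 0},
    {"tx": 0, "ty": 0, "tz": 0, "twist": 0, "fingers": 0},
  ],
)

```text
clock: 6.72
eef_pos: [498.9, 51.4, 224.7]
tool_rot: [3.141, 0.001, 2.765]
force: [-0.1, 1.2, -0.8]
width: 63.8
gripper_force: 66.2
```

```bash
python3 - <<'E'
from h import *
go([497,53,150])
i=eyes.get_image("side");cv2.imwrite("pics/s5.png",cv2.resize(i["color"][150:310,220:430],None,fx=3,fy=3,interpolation=cv2.INTER_CUBIC))
E
```

```text
at [498.9  51.4 224.7] rot [3.141e+00 1.000e-03 2.765e+00] t 6.725 F [-0.1  1.2 -0.8] w 63.75654216757812 units tx,ty,tz: [0.0079 0.0024 0.2491]
```

View pics/s5.png

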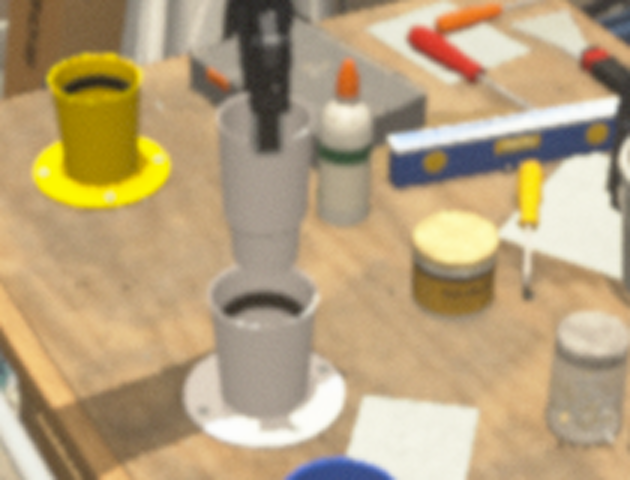

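The side crop shows the medium pot upright in the jaws, its axis at crop x≈265 directly over the large mouth at x≈264. The bystanders are undisturbed. Descending.

Emit:
carry_out(
  moves=[
    {"tx": 0.007, "ty": 0.002, "tz": 0, "twist": 0, "fingers": 0},
    {"tx": 0, "ty": 0, "tz": 0.06, "twist": 0, "fingers": 0},
    {"tx": 0, "ty": 0, "tz": 0.06, "twist": 0, "fingers": 0},
    {"tx": 0, "ty": 0, "tz": 0.06, "twist": 0, "fingers": 0},
    {"tx": 0, "ty": 0, "tz": 0.04, "twist": 0, "fingers": 0},
    {"tx": 0, "ty": 0, "tz": 0, "twist": 0, "fingers": 0},
    {"tx": 0, "ty": 0, "tz": 0, "twist": 0, "fingers": 0},
    {"tx": 0, "ty": 0, "tz": 0, "twist": 0, "fingers": 0},
  ],
)

```text
clock: 7.78
eef_pos: [496.8, 53.1, 159.4]
tool_rot: [3.141, 0.001, 2.766]
force: [1.0, -0.4, -0.2]
width: 64.2
gripper_force: 66.2
```

Emit:
carry_out(
  moves=[
    {"tx": 0, "ty": 0, "tz": 0.02, "twist": 0, "fingers": 0},
    {"tx": 0, "ty": 0, "tz": 0.02, "twist": 0, "fingers": 0},
    {"tx": 0, "ty": 0, "tz": 0.015, "twist": 0, "fingers": 0},
    {"tx": 0, "ty": 0, "tz": 0, "twist": 0, "fingers": 0},
    {"tx": 0, "ty": 0, "tz": 0, "twist": 0, "fingers": 0},
  ],
)

```text
clock: 8.4
eef_pos: [496.3, 53.1, 142.3]
tool_rot: [-3.142, -0.0, 2.766]
force: [-0.5, 0.2, -1.0]
width: 63.7
gripper_force: 66.2
```

Emit:
carry_out(
  moves=[
    {"tx": 0, "ty": 0, "tz": 0.006, "twist": 0, "fingers": 0},
    {"tx": 0, "ty": 0, "tz": 0.006, "twist": 0, "fingers": 0},
    {"tx": 0, "ty": 0, "tz": 0, "twist": 0, "fingers": 0},
    {"tx": 0, "ty": 0, "tz": 0, "twist": 0, "fingers": 0},
  ],
)

```text
clock: 8.9
eef_pos: [496.2, 53.1, 138.7]
tool_rot: [3.142, -0.0, 2.766]
force: [0.5, 0.8, 0.2]
width: 64.2
gripper_force: 66.2
```

Emit:
carry_out(
  moves=[
    {"tx": 0, "ty": 0, "tz": 0.006, "twist": 0, "fingers": 0},
    {"tx": 0, "ty": 0, "tz": 0.005, "twist": 0, "fingers": 0},
    {"tx": 0, "ty": 0, "tz": 0, "twist": 0, "fingers": 0},
    {"tx": 0, "ty": 0, "tz": 0, "twist": 0, "fingers": 0},
  ],
)

```text
clock: 9.4
eef_pos: [496.3, 53.1, 135.4]
tool_rot: [3.142, -0.0, 2.766]
force: [0.5, -0.5, -1.0]
width: 64.0
gripper_force: 66.2
```

Emit:
carry_out(
  moves=[
    {"tx": 0, "ty": 0, "tz": 0.005, "twist": 0, "fingers": 0},
    {"tx": 0, "ty": 0, "tz": 0.005, "twist": 0, "fingers": 0},
    {"tx": 0, "ty": 0, "tz": 0, "twist": 0, "fingers": 0},
    {"tx": 0, "ty": 0, "tz": 0, "twist": 0, "fingers": 0},
  ],
)

```text
clock: 9.9
eef_pos: [496.4, 53.1, 132.4]
tool_rot: [3.142, 0.0, 2.766]
force: [-0.1, 0.6, -0.3]
width: 63.8
gripper_force: 66.2
```

Emit:
carry_out(
  moves=[
    {"tx": 0, "ty": 0, "tz": 0.005, "twist": 0, "fingers": 0},
    {"tx": 0, "ty": 0, "tz": 0.005, "twist": 0, "fingers": 0},
    {"tx": 0, "ty": 0, "tz": 0, "twist": 0, "fingers": 0},
    {"tx": 0, "ty": 0, "tz": 0, "twist": 0, "fingers": 0},
  ],
)

```text
clock: 10.4
eef_pos: [497.1, 52.9, 130.0]
tool_rot: [3.141, 0.002, 2.766]
force: [0.6, -1.3, 5.0]
width: 64.1
gripper_force: 66.7
```

Emit:
carry_out(
  moves=[
    {"tx": 0, "ty": 0, "tz": 0.005, "twist": 0, "fingers": 0},
    {"tx": 0, "ty": 0, "tz": 0, "twist": 0, "fingers": 0},
    {"tx": 0, "ty": 0, "tz": 0, "twist": 0, "fingers": 0},
  ],
)

```text
clock: 10.78
eef_pos: [497.3, 52.9, 128.7]
tool_rot: [3.141, 0.002, 2.766]
force: [-0.3, 0.3, 7.4]
width: 64.3
gripper_force: 66.9
```

Emit:
carry_out(
  moves=[
    {"tx": 0, "ty": 0, "tz": 0.005, "twist": 0, "fingers": 0},
    {"tx": 0, "ty": 0, "tz": 0, "twist": 0, "fingers": 0},
    {"tx": 0, "ty": 0, "tz": 0, "twist": 0, "fingers": 0},
  ],
)

```text
clock: 11.15
eef_pos: [497.4, 52.9, 127.4]
tool_rot: [3.141, 0.002, 2.766]
force: [-1.0, -0.3, 8.4]
width: 63.7
gripper_force: 67.1
```

Emit:
carry_out(
  moves=[
    {"tx": 0, "ty": 0, "tz": 0, "twist": 0, "fingers": 0},
  ],
)

```text
clock: 11.28
eef_pos: [497.4, 52.9, 127.5]
tool_rot: [3.141, 0.002, 2.765]
force: [-0.6, 0.4, 8.7]
width: 63.9
gripper_force: 67.1
```

Emit:
carry_out(
  moves=[
    {"tx": 0, "ty": 0, "tz": 0, "twist": 0, "fingers": 1},
    {"tx": 0, "ty": 0, "tz": 0, "twist": 0, "fingers": 1},
    {"tx": 0, "ty": 0, "tz": 0, "twist": 0, "fingers": 1},
    {"tx": 0, "ty": 0, "tz": 0, "twist": 0, "fingers": 1},
    {"tx": 0, "ty": 0, "tz": -0.05, "twist": 0, "fingers": 1},
    {"tx": 0, "ty": 0, "tz": -0.1, "twist": 0, "fingers": 1},
    {"tx": 0, "ty": 0, "tz": -0.15, "twist": 0, "fingers": 1},
    {"tx": 0, "ty": 0, "tz": -0.12, "twist": 0, "fingers": 1},
    {"tx": 0, "ty": 0, "tz": 0, "twist": 0, "fingers": 1},
    {"tx": 0, "ty": 0, "tz": 0, "twist": 0, "fingers": 1},
  ],
)

```text
clock: 12.52
eef_pos: [495.9, 53.1, 252.6]
tool_rot: [3.142, -0.0, 2.766]
force: [-0.8, 0.1, 0.2]
width: 85.4
gripper_force: 0.0
```

```bash
python3 - <<'E'
from h import *
go([530,-275,255])
i=eyes.get_image("wrist");cv2.imwrite("pics/w6.png",i["color"])
g=cv2.cvtColor(i["color"],cv2.COLOR_BGR2GRAY)
u,v=proj(i,[497,53,155]).round().astype(int);print("mid rim pred",u,v,proj(i,[497,53,100]))
S=cv2.cvtColor(i["color"],cv2.COLOR_BGR2HSV)
m=(S[...,1]<45).astype(np.uint8)*255;m[300:]=0
for c in cv2.findContours(cv2.morphologyEx(m,cv2.MORPH_OPEN,np.ones((3,3))),cv2.RETR_EXTERNAL,cv2.CHAIN_APPROX_NONE)[0]:
    if cv2.contourArea(c)>1500:print(cv2.boundingRect(c),cv2.fitEllipse(cv2.convexHull(c)))
E
```

```text
at [495.9  53.1 252.6] rot [ 3.142 -0.     2.766] t 12.525 F [-0.8  0.1  0.2] w 85.41088354654453 units tx,ty,tz: [-0.5071 -0.9755 -0.0081]
mid rim pred 324 237 [323.10919394 220.58245363]
(556, 241, 84, 59) ((760.97607421875, 227.13792419433594), (68.33843231201172, 434.5657958984375), 70.17770385742188)
(191, 146, 187, 154) ((285.4261169433594, 238.71185302734375), (140.44577026367188, 218.77862548828125), 46.43321990966797)
(0, 0, 423, 186) ((575.67578125, -62.70013427734375), (23.402624130249023, 154.4874725341797), 0.0)
```

Emit:
carry_out(
  moves=[
    {"tx": -0.03, "ty": -0.05, "tz": 0, "twist": 0, "fingers": 1},
    {"tx": -0.06, "ty": -0.11, "tz": 0, "twist": 0, "fingers": 1},
    {"tx": -0.06, "ty": -0.12, "tz": 0, "twist": 0, "fingers": 1},
    {"tx": -0.06, "ty": -0.12, "tz": 0, "twist": 0, "fingers": 1},
    {"tx": -0.06, "ty": -0.12, "tz": 0, "twist": 0, "fingers": 1},
    {"tx": -0.06, "ty": -0.12, "tz": 0, "twist": 0, "fingers": 1},
    {"tx": -0.06, "ty": -0.12, "tz": 0, "twist": 0, "fingers": 1},
    {"tx": -0.06, "ty": -0.11, "tz": 0, "twist": 0, "fingers": 1},
    {"tx": -0.04, "ty": -0.07, "tz": 0, "twist": 0, "fingers": 1},
    {"tx": -0.017, "ty": -0.035, "tz": 0, "twist": 0, "fingers": 1},
    {"tx": 0, "ty": 0, "tz": 0, "twist": 0, "fingers": 1},
    {"tx": 0, "ty": 0, "tz": 0, "twist": 0, "fingers": 1},
  ],
)

```text
clock: 14.08
eef_pos: [530.6, -273.1, 252.3]
tool_rot: [3.14, -0.001, 2.768]
force: [0.2, 0.1, 0.2]
width: 85.1
gripper_force: 0.0
```

Emit:
carry_out(
  moves=[
    {"tx": 0, "ty": 0, "tz": 0, "twist": 0, "fingers": 1},
    {"tx": 0, "ty": 0, "tz": 0, "twist": 0, "fingers": 1},
  ],
)

```text
clock: 14.32
eef_pos: [530.6, -274.0, 252.6]
tool_rot: [3.141, 0.0, 2.767]
force: [0.4, -0.3, -0.1]
width: 85.3
gripper_force: 0.0
```

```bash
python3 - <<'E'
from h import *
go([530,-275,255])
i=eyes.get_image("wrist");cv2.imwrite("pics/w7.png",i["color"]);S=cv2.cvtColor(i["color"],cv2.COLOR_BGR2HSV)
print("pred",proj(i,[530,-281,130]))
m=(S[...,1]<45).astype(np.uint8)*255;m[310:]=0
for c in cv2.findContours(cv2.morphologyEx(m,cv2.MORPH_OPEN,np.ones((3,3))),cv2.RETR_EXTERNAL,cv2.CHAIN_APPROX_NONE)[0]:
    if cv2.contourArea(c)>800:print(cv2.boundingRect(c),cv2.fitEllipse(cv2.convexHull(c)))
E
```

```text
at [ 530.6 -274.   252.6] rot [3.141 0.    2.767] t 14.325 F [ 0.4 -0.3 -0.1] w 85.30683348726039 units tx,ty,tz: [ 0.0007 -0.0038 -0.0082]
pred [314.23148794 230.11405836]
(328, 277, 57, 33) ((355.7898254394531, 304.9089660644531), (56.21047592163086, 58.352195739746094), 156.75100708007812)
(496, 254, 99, 56) ((544.60546875, 286.9920959472656), (56.396297454833984, 103.01470947265625), 110.61546325683594)
(139, 241, 85, 69) ((182.46194458007812, 281.0914001464844), (72.60362243652344, 88.32951354980469), 124.86146545410156)
(0, 204, 136, 106) ((108.63130950927734, 467.44512939453125), (158.27049255371094, 587.5001831054688), 164.3611602783203)
(279, 185, 71, 78) ((313.74871826171875, 224.98641967773438), (70.4502182006836, 78.13742065429688), 3.361387014389038)
(443, 91, 146, 121) ((513.8307495117188, 149.36871337890625), (118.72354888916016, 156.5370635986328), 105.27660369873047)
(550, 0, 90, 118) ((607.5897827148438, 55.126861572265625), (112.25782775878906, 129.07830810546875), 24.43996238708496)
(0, 0, 326, 208) ((105.74920654296875, 69.43682861328125), (221.40261840820312, 468.1146240234375), 66.61270904541016)
```

Emit:
carry_out(
  moves=[
    {"tx": -0.002, "ty": -0.021, "tz": 0.05, "twist": 0, "fingers": 1},
    {"tx": 0, "ty": 0, "tz": 0.12, "twist": 0, "fingers": 1},
    {"tx": 0, "ty": 0, "tz": 0.12, "twist": 0, "fingers": 1},
    {"tx": 0, "ty": 0, "tz": 0.1, "twist": 0, "fingers": 1},
    {"tx": 0, "ty": 0, "tz": 0.065, "twist": 0, "fingers": 1},
    {"tx": 0, "ty": 0, "tz": 0.03, "twist": 0, "fingers": 1},
    {"tx": 0, "ty": 0, "tz": 0, "twist": 0, "fingers": 1},
    {"tx": 0, "ty": 0, "tz": 0, "twist": 0, "fingers": 1},
  ],
)

```text
clock: 15.38
eef_pos: [529.1, -281.4, 107.6]
tool_rot: [-3.141, 0.001, 2.766]
force: [0.7, 0.7, -0.4]
width: 85.4
gripper_force: 0.0
```

Emit:
carry_out(
  moves=[
    {"tx": 0, "ty": 0, "tz": 0, "twist": 0, "fingers": 0},
    {"tx": 0, "ty": 0, "tz": 0, "twist": 0, "fingers": 0},
    {"tx": 0, "ty": 0, "tz": 0, "twist": 0, "fingers": 0},
    {"tx": 0, "ty": 0, "tz": 0, "twist": 0, "fingers": 0},
    {"tx": 0, "ty": 0, "tz": 0, "twist": 0, "fingers": 0},
    {"tx": 0, "ty": 0, "tz": 0, "twist": 0, "fingers": 0},
    {"tx": 0, "ty": 0, "tz": 0, "twist": 0, "fingers": 0},
    {"tx": 0, "ty": 0, "tz": 0, "twist": 0, "fingers": 0},
  ],
)

```text
clock: 16.38
eef_pos: [530.0, -281.7, 108.7]
tool_rot: [-3.141, 0.004, 2.766]
force: [-0.7, 0.4, 7.3]
width: 50.8
gripper_force: 64.3
```

Emit:
carry_out(
  moves=[
    {"tx": 0, "ty": 0, "tz": -0.03, "twist": 0, "fingers": 0},
    {"tx": 0, "ty": 0, "tz": -0.1, "twist": 0, "fingers": 0},
    {"tx": 0, "ty": 0, "tz": -0.12, "twist": 0, "fingers": 0},
    {"tx": 0, "ty": 0, "tz": -0.12, "twist": 0, "fingers": 0},
    {"tx": 0, "ty": 0, "tz": -0.12, "twist": 0, "fingers": 0},
    {"tx": 0, "ty": 0, "tz": -0.1, "twist": 0, "fingers": 0},
    {"tx": 0.01, "ty": 0.04, "tz": -0.015, "twist": 0, "fingers": 0},
    {"tx": 0.02, "ty": 0.1, "tz": 0, "twist": 0, "fingers": 0},
    {"tx": 0.025, "ty": 0.11, "tz": 0, "twist": 0, "fingers": 0},
    {"tx": 0.025, "ty": 0.11, "tz": 0, "twist": 0, "fingers": 0},
    {"tx": 0.025, "ty": 0.11, "tz": 0, "twist": 0, "fingers": 0},
    {"tx": 0.025, "ty": 0.11, "tz": 0, "twist": 0, "fingers": 0},
  ],
)

```text
clock: 17.88
eef_pos: [555.3, -102.4, 287.2]
tool_rot: [-3.142, -0.003, 2.767]
force: [0.3, -0.1, -0.7]
width: 51.3
gripper_force: 65.6
```

Emit:
carry_out(
  moves=[
    {"tx": 0.025, "ty": 0.11, "tz": 0, "twist": 0, "fingers": 0},
    {"tx": 0.025, "ty": 0.11, "tz": 0, "twist": 0, "fingers": 0},
    {"tx": 0.02, "ty": 0.11, "tz": 0, "twist": 0, "fingers": 0},
    {"tx": 0.015, "ty": 0.08, "tz": 0, "twist": 0, "fingers": 0},
    {"tx": 0, "ty": 0.04, "tz": 0, "twist": 0, "fingers": 0},
    {"tx": 0, "ty": 0, "tz": 0, "twist": 0, "fingers": 0},
    {"tx": 0, "ty": 0, "tz": 0, "twist": 0, "fingers": 0},
    {"tx": 0, "ty": 0, "tz": 0, "twist": 0, "fingers": 0},
    {"tx": 0, "ty": 0, "tz": 0, "twist": 0, "fingers": 0},
  ],
)

```text
clock: 19.0
eef_pos: [582.0, 29.4, 288.5]
tool_rot: [-3.141, 0.0, 2.764]
force: [0.3, 0.7, -0.7]
width: 51.4
gripper_force: 65.6
```

```bash
python3 - <<'E'
from h import *
go([497,53,290])
i=eyes.get_image("wrist");cv2.imwrite("pics/w8.png",i["color"])
print(proj(i,[497,53,155]),proj(i,[497,53,100]))
E
```

```text
at [582.   29.4 288.5] rot [-3.141  0.     2.764] t 19.0 F [ 0.3  0.7 -0.7] w 51.41177437560182 units tx,ty,tz: [ 0.2924 -0.0311 -0.0051]
[310.52914768 109.22041695] [312.1442967  113.63405731]
```

View pics/w8.png

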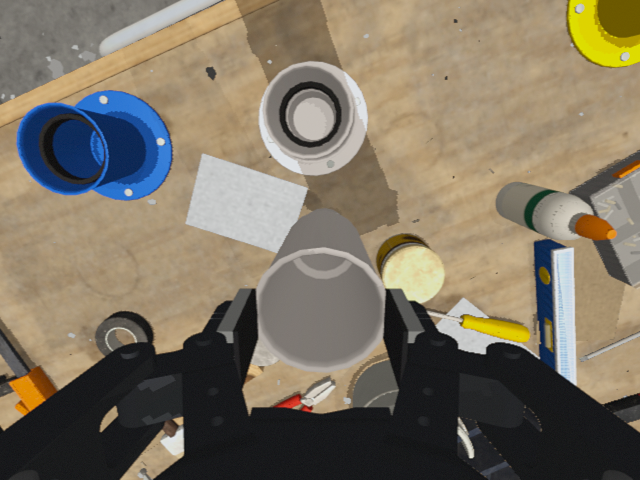

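The wrist view shows the medium pot nested in the large one, its mouth centred at about (310,112). The small pot is held with its rim centred at about (322,309). I'll take a numeric refinement of both.

```bash
python3 - <<'E'
from h import *
s=ctrl.read_state();im=cv2.imread("pics/w8.png");g=cv2.cvtColor(im,cv2.COLOR_BGR2GRAY);i=eyes.get_image("wrist")
print("row",[(x,int(g[113,x])) for x in list(range(258,276))+list(range(342,372))])
print("col",[(y,int(g[y,310])) for y in list(range(58,80))+list(range(146,180))])
# ring hole/outer: black mask
b=cv2.inRange(g[60:165,255:365],0,70);c=max(cv2.findContours(b,0,1)[0],key=cv2.contourArea);e=cv2.fitEllipse(c);print("ring",e[0][0]+255,e[0][1]+60,e[1])
for u,v in((310,112),(310,110)):print(onz(i,u,v,155.3))
print("ringpt z115",onz(i,e[0][0]+255,e[0][1]+60,113), "held off",onz(i,322,309,s["eef_pos"][2]+21.3)-s["eef_pos"])
E
```

```text
row [(258, 171), (259, 200), (260, 225), (261, 225), (262, 214), (263, 190), (264, 190), (265, 175), (266, 145), (267, 131), (268, 120), (269, 119), (270, 120), (271, 119), (272, 118), (273, 118), (274, 118), (275, 118), (342, 107), (343, 107), (344, 106), (345, 107), (346, 107), (347, 106), (348, 115), (349, 145), (350, 175), (351, 188), (352, 181), (353, 151), (354, 156), (355, 182), (356, 189), (357, 192), (358, 209), (359, 223), (360, 225), (361, 224), (362, 224), (363, 224), (364, 225), (365, 224), (366, 216), (367, 189), (368, 164), (369, 162), (370, 160), (371, 161)]
col [(58, 99), (59, 99), (60, 109), (61, 168), (62, 191), (63, 192), (64, 192), (65, 179), (66, 149), (67, 126), (68, 114), (69, 110), (70, 109), (71, 108), (72, 108), (73, 108), (74, 109), (75, 109), (76, 108), (77, 108), (78, 109), (79, 109), (146, 33), (147, 68), (148, 122), (149, 123), (150, 122), (151, 122), (152, 121), (153, 121), (154, 144), (155, 175), (156, 192), (157, 188), (158, 156), (159, 143), (160, 171), (161, 192), (162, 186), (163, 177), (164, 183), (165, 191), (166, 192), (167, 192), (168, 191), (169, 191), (170, 191), (171, 191), (172, 191), (173, 192), (174, 187), (175, 135), (176, 109), (177, 108), (178, 110), (179, 111)]
ring 309.86721420288086 113.8730697631836 (61.12579345703125, 65.07976531982422)
[498.70595994  52.09912031 155.3       ]
[497.40459442  52.62536743 155.3       ]
ringpt z115 [497.27161372  51.31191797 113.        ] held off [-1.86937029 -0.66503331 21.3       ]
```

Emit:
carry_out(
  moves=[
    {"tx": 0.05, "ty": -0.006, "tz": 0, "twist": 0, "fingers": 0},
    {"tx": 0.1, "ty": -0.011, "tz": 0, "twist": 0, "fingers": 0},
    {"tx": 0.09, "ty": -0.011, "tz": 0, "twist": 0, "fingers": 0},
    {"tx": 0.048, "ty": -0.005, "tz": 0, "twist": 0, "fingers": 0},
    {"tx": 0, "ty": 0, "tz": 0, "twist": 0, "fingers": 0},
    {"tx": 0, "ty": 0, "tz": 0, "twist": 0, "fingers": 0},
    {"tx": 0, "ty": 0, "tz": 0, "twist": 0, "fingers": 0},
    {"tx": 0, "ty": 0, "tz": 0, "twist": 0, "fingers": 0},
    {"tx": 0, "ty": 0, "tz": 0, "twist": 0, "fingers": 0},
  ],
)

```text
clock: 20.23
eef_pos: [498.3, 52.6, 288.3]
tool_rot: [-3.142, -0.0, 2.766]
force: [-0.6, -0.5, -0.3]
width: 51.2
gripper_force: 65.6
```

Descend to just above the ring (TCP ≈ 232), then through it.

Emit:
carry_out(
  moves=[
    {"tx": 0, "ty": -0.002, "tz": 0.04, "twist": 0, "fingers": 0},
    {"tx": 0, "ty": 0, "tz": 0.06, "twist": 0, "fingers": 0},
    {"tx": 0, "ty": 0, "tz": 0.06, "twist": 0, "fingers": 0},
    {"tx": 0, "ty": 0, "tz": 0.025, "twist": 0, "fingers": 0},
    {"tx": 0, "ty": 0, "tz": 0, "twist": 0, "fingers": 0},
    {"tx": 0, "ty": 0, "tz": 0, "twist": 0, "fingers": 0},
  ],
)

```text
clock: 20.98
eef_pos: [498.3, 52.2, 233.3]
tool_rot: [3.141, 0.001, 2.766]
force: [-0.1, -0.2, 0.5]
width: 51.2
gripper_force: 65.6
```

Emit:
carry_out(
  moves=[
    {"tx": 0, "ty": 0, "tz": 0.01, "twist": 0, "fingers": 0},
    {"tx": 0, "ty": 0, "tz": 0.01, "twist": 0, "fingers": 0},
    {"tx": 0, "ty": 0, "tz": 0, "twist": 0, "fingers": 0},
    {"tx": 0, "ty": 0, "tz": 0, "twist": 0, "fingers": 0},
  ],
)

```text
clock: 21.48
eef_pos: [497.9, 52.1, 226.9]
tool_rot: [3.142, 0.0, 2.766]
force: [-0.3, -0.8, -0.4]
width: 51.1
gripper_force: 65.6
```

Emit:
carry_out(
  moves=[
    {"tx": 0, "ty": 0, "tz": 0.008, "twist": 0, "fingers": 0},
    {"tx": 0, "ty": 0, "tz": 0.008, "twist": 0, "fingers": 0},
    {"tx": 0, "ty": 0, "tz": 0, "twist": 0, "fingers": 0},
    {"tx": 0, "ty": 0, "tz": 0, "twist": 0, "fingers": 0},
  ],
)

```text
clock: 21.98
eef_pos: [497.9, 52.1, 222.1]
tool_rot: [3.142, -0.0, 2.766]
force: [0.2, -0.5, -0.2]
width: 51.1
gripper_force: 65.6
```

Emit:
carry_out(
  moves=[
    {"tx": 0, "ty": 0, "tz": 0.007, "twist": 0, "fingers": 0},
    {"tx": 0, "ty": 0, "tz": 0.007, "twist": 0, "fingers": 0},
    {"tx": 0, "ty": 0, "tz": 0, "twist": 0, "fingers": 0},
    {"tx": 0, "ty": 0, "tz": 0, "twist": 0, "fingers": 0},
  ],
)

```text
clock: 22.48
eef_pos: [497.9, 52.1, 217.9]
tool_rot: [3.142, -0.0, 2.766]
force: [0.0, -0.3, -0.2]
width: 51.1
gripper_force: 65.6
```

Emit:
carry_out(
  moves=[
    {"tx": 0, "ty": 0, "tz": 0.007, "twist": 0, "fingers": 0},
    {"tx": 0, "ty": 0, "tz": 0.007, "twist": 0, "fingers": 0},
    {"tx": 0, "ty": 0, "tz": 0, "twist": 0, "fingers": 0},
    {"tx": 0, "ty": 0, "tz": 0, "twist": 0, "fingers": 0},
  ],
)

```text
clock: 22.98
eef_pos: [497.8, 52.1, 213.7]
tool_rot: [-3.142, -0.0, 2.766]
force: [0.3, 0.4, 0.2]
width: 51.2
gripper_force: 65.6
```

Emit:
carry_out(
  moves=[
    {"tx": 0, "ty": 0, "tz": 0.007, "twist": 0, "fingers": 0},
    {"tx": 0, "ty": 0, "tz": 0.007, "twist": 0, "fingers": 0},
    {"tx": 0, "ty": 0, "tz": 0, "twist": 0, "fingers": 0},
    {"tx": 0, "ty": 0, "tz": 0, "twist": 0, "fingers": 0},
  ],
)

```text
clock: 23.48
eef_pos: [497.9, 52.1, 209.5]
tool_rot: [-3.142, -0.0, 2.766]
force: [-0.3, 0.4, 0.1]
width: 51.2
gripper_force: 65.6
```

Emit:
carry_out(
  moves=[
    {"tx": 0, "ty": 0, "tz": 0.018, "twist": 0, "fingers": 0},
    {"tx": 0, "ty": 0, "tz": 0.018, "twist": 0, "fingers": 0},
    {"tx": 0, "ty": 0, "tz": 0.014, "twist": 0, "fingers": 0},
    {"tx": 0, "ty": 0, "tz": 0, "twist": 0, "fingers": 0},
    {"tx": 0, "ty": 0, "tz": 0, "twist": 0, "fingers": 0},
  ],
)

```text
clock: 24.1
eef_pos: [497.9, 52.1, 194.5]
tool_rot: [3.142, 0.0, 2.766]
force: [0.3, 0.6, -0.8]
width: 51.4
gripper_force: 65.6
```

Emit:
carry_out(
  moves=[
    {"tx": 0, "ty": 0, "tz": 0.005, "twist": 0, "fingers": 0},
    {"tx": 0, "ty": 0, "tz": 0.005, "twist": 0, "fingers": 0},
    {"tx": 0, "ty": 0, "tz": 0, "twist": 0, "fingers": 0},
    {"tx": 0, "ty": 0, "tz": 0, "twist": 0, "fingers": 0},
  ],
)

```text
clock: 24.6
eef_pos: [497.8, 52.1, 191.5]
tool_rot: [-3.142, -0.0, 2.766]
force: [-0.4, -0.5, -0.3]
width: 50.7
gripper_force: 65.6
```

Emit:
carry_out(
  moves=[
    {"tx": 0, "ty": 0, "tz": 0.005, "twist": 0, "fingers": 0},
    {"tx": 0, "ty": 0, "tz": 0.005, "twist": 0, "fingers": 0},
    {"tx": 0, "ty": 0, "tz": 0, "twist": 0, "fingers": 0},
    {"tx": 0, "ty": 0, "tz": 0, "twist": 0, "fingers": 0},
  ],
)

```text
clock: 25.1
eef_pos: [497.8, 52.1, 188.5]
tool_rot: [-3.142, -0.0, 2.766]
force: [0.2, -1.4, -0.2]
width: 51.0
gripper_force: 65.7
```

Emit:
carry_out(
  moves=[
    {"tx": 0, "ty": 0, "tz": 0.005, "twist": 0, "fingers": 0},
    {"tx": 0, "ty": 0, "tz": 0.005, "twist": 0, "fingers": 0},
    {"tx": 0, "ty": 0, "tz": 0, "twist": 0, "fingers": 0},
    {"tx": 0, "ty": 0, "tz": 0, "twist": 0, "fingers": 0},
  ],
)

```text
clock: 25.6
eef_pos: [498.3, 52.0, 185.9]
tool_rot: [3.141, 0.001, 2.766]
force: [-0.2, -0.8, 6.0]
width: 50.9
gripper_force: 66.3
```

Emit:
carry_out(
  moves=[
    {"tx": 0, "ty": 0, "tz": 0.006, "twist": 0, "fingers": 0},
    {"tx": 0, "ty": 0, "tz": 0, "twist": 0, "fingers": 0},
    {"tx": 0, "ty": 0, "tz": 0, "twist": 0, "fingers": 0},
  ],
)

```text
clock: 25.98
eef_pos: [498.4, 52.1, 184.2]
tool_rot: [3.141, 0.001, 2.766]
force: [0.4, 0.2, 6.4]
width: 51.0
gripper_force: 66.5
```

Emit:
carry_out(
  moves=[
    {"tx": 0, "ty": 0, "tz": 0.005, "twist": 0, "fingers": 0},
    {"tx": 0, "ty": 0, "tz": 0, "twist": 0, "fingers": 0},
    {"tx": 0, "ty": 0, "tz": 0, "twist": 0, "fingers": 0},
  ],
)

```text
clock: 26.35
eef_pos: [498.6, 52.0, 182.9]
tool_rot: [3.141, 0.002, 2.766]
force: [0.1, -1.2, 8.4]
width: 51.2
gripper_force: 66.7
```

Emit:
carry_out(
  moves=[
    {"tx": 0, "ty": 0, "tz": 0.004, "twist": 0, "fingers": 0},
    {"tx": 0, "ty": 0, "tz": 0, "twist": 0, "fingers": 0},
    {"tx": 0, "ty": 0, "tz": 0, "twist": 0, "fingers": 0},
  ],
)

```text
clock: 26.72
eef_pos: [498.8, 52.0, 181.9]
tool_rot: [3.141, 0.002, 2.765]
force: [0.2, -0.9, 9.4]
width: 50.8
gripper_force: 66.8
```

Both rings are seated, at about 9 to 10 N each. Release and retreat.

Emit:
carry_out(
  moves=[
    {"tx": 0, "ty": 0, "tz": 0, "twist": 0, "fingers": 1},
    {"tx": 0, "ty": 0, "tz": 0, "twist": 0, "fingers": 1},
    {"tx": 0, "ty": 0, "tz": 0, "twist": 0, "fingers": 1},
    {"tx": 0, "ty": 0, "tz": 0, "twist": 0, "fingers": 1},
    {"tx": 0, "ty": 0, "tz": 0, "twist": 0, "fingers": 1},
    {"tx": 0, "ty": 0, "tz": -0.05, "twist": 0, "fingers": 1},
    {"tx": 0, "ty": 0, "tz": -0.1, "twist": 0, "fingers": 1},
    {"tx": 0, "ty": 0, "tz": -0.12, "twist": 0, "fingers": 1},
    {"tx": 0, "ty": 0, "tz": -0.08, "twist": 0, "fingers": 1},
    {"tx": 0, "ty": 0, "tz": 0, "twist": 0, "fingers": 1},
    {"tx": 0, "ty": 0, "tz": 0, "twist": 0, "fingers": 1},
    {"tx": 0, "ty": 0, "tz": 0, "twist": 0, "fingers": 1},
  ],
)

```text
clock: 28.22
eef_pos: [497.1, 52.1, 284.8]
tool_rot: [-3.14, -0.002, 2.766]
force: [0.3, -0.2, -0.1]
width: 85.4
gripper_force: 0.0
```

```bash
python3 - <<'E'
from h import *
go([497,52,285])
i=eyes.get_image("scene");im=i["color"];S=cv2.cvtColor(im,cv2.COLOR_BGR2HSV)
zr=181.9+21.3
print("small rim pred",proj(i,[497,52,zr]),"mid rim",proj(i,[497,52,155]))
u,v=proj(i,[497,52,zr]).astype(int)
m=((S[...,1]<50)&(S[...,2]>95)).astype(np.uint8)
for y in range(v-20,v+80,5):
    c=np.where(m[y,u-40:u+40])[0]+u-40
    r=np.split(c,np.where(np.diff(c)>1)[0]+1);print(y,[(int(a[0]),int(a[-1])) for a in r if len(a)>2])
E
```

```text
at [497.1  52.1 284.8] rot [-3.140e+00 -2.000e-03  2.766e+00] t 28.225 F [ 0.3 -0.2 -0.1] w 85.39818720096466 units tx,ty,tz: [ 0.0001 -0.0003 -0.0006]
small rim pred [301.25235919 198.56070339] mid rim [301.69768577 222.056626  ]
178 [(261, 299), (303, 306), (311, 326)]
183 [(261, 298), (302, 305), (310, 325)]
188 [(261, 297), (301, 327)]
193 [(261, 328)]
198 [(261, 340)]
203 [(290, 340)]
208 [(279, 285), (287, 340)]
213 [(288, 324), (326, 340)]
218 [(290, 326)]
223 [(286, 340)]
228 [(287, 340)]
233 [(287, 319), (324, 340)]
238 [(288, 318), (324, 340)]
243 [(287, 320), (327, 339)]
248 [(283, 324)]
253 [(284, 322)]
258 [(285, 322)]
263 [(285, 321)]
268 [(286, 321)]
273 [(287, 321)]
```

The scene profile shows an upright stack, with the small, medium and large pots all centred on columns 302–303. The tool is clear of everything.

```bash
python3 -c "
from cell import job
print(job.finish_job())"
```

```text
the job is handed in; nothing more can be done
None
```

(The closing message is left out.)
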